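Lean the instrument front panel on the inspection rack

TASK

Take the tall aluminium front panel with the display window out of its wooden holder and lean it on the inspection rack: set its foot on the rubber ledge behind the lip, in the middle of the rack's width, before letting go, and leave it resting back squarely against the rack, the same way up as it stands now. Leave the low panel standing in its own holder.

Things in the scene. Friction and masses are not known exactly. Their poses are not given: they have to be found in the camera images.
- panel: Tall bare aluminium plate, 8 mm thick (x), 120 wide (y), 160 tall (z, up), 0.33 kg; 70 x 44 mm window centred 75 mm up, top 63 mm solid, both faces alike. Origin: centre of its underside. Starts upright, 1.5 mm play each side, in the 22 mm deep slot of a fixed plywood block (62 x 140 x 32 high; slot floor 10 mm above the bench, so panel top at 170 mm).
- low_panel: To be left alone: bare aluminium plate 8 mm thick (x), 120 wide (y), only 95 tall (z), no window, upright in a holder of the same kind. Origin: centre of its underside.
- rack: Fixed rack, 160 mm wide (y), front +x (faces away from the arm), z up. Grey base, dark open back frame 140 mm wide whose front plane rises from the ledge's back edge, leaning 15 degrees backwards (to -x), and ends 95 mm up the slope (104 mm above bench); base reaches back to x = -93 mm. Origin: mid-width, at bench level, below the ledge's back edge.
- ledge (a point): Point on the rack's ledge, at its back edge, mid-width, where the back frame's front plane meets the ledge; axes as the rack's. The level rubber ledge lies 12 mm above the bench and runs 22 mm forward (+x) to a lip 6 mm thick that stands 10 mm above it.
There are look-alikes about, which are no part of the job. Leave any green or yellow look-alike of the panel alone.

How it is judged (in metres and radians):
On the way, in this order (a step that is already met when the one before it is completed fails the run):
1. the tall panel is lifted clear out of its holder (height (world z) of panel above 0.045 m), for 0.1 s.
2. its foot is on the rack's ledge, behind the lip and within 20 mm of the middle, while the fingers still hold it (x of panel in the frame of rack between -0.006 and 0.024 m and y of panel in the frame of rack between -0.02 and 0.02 m and z of panel in the frame of rack between 0.005 and 0.022 m and contact force between the fingers and panel above 0.5 N), for 0.1 s.
At the end, for the whole second after the job is handed in: The tall panel rests on the rack, still, right way up, 5 to 25 degrees from vertical, foot on the ledge (-6 to 24 mm from its back line, underside 5 to 22 mm over the bench), within 20 mm of the middle, parallel to the rack within 10 degrees; the low panel stands upright (x of panel in the frame of rack between -0.006 and 0.024 m and y of panel in the frame of rack between -0.02 and 0.02 m and z of panel in the frame of rack between 0.005 and 0.022 m and angle between panel's own z axis and vertical between 0.087 and 0.436 rad and angle between the y axis of panel and the y axis of rack, either way round below 0.175 rad and contact force between panel and rack above 0.5 N and linear speed of panel below 0.01 m/s and angular speed of panel below 0.05 rad/s and angle between low_panel's own z axis and vertical below 0.2 rad); the robot touches nothing.
It fails at once if the low panel is moved more than 20 mm or tipped over (distance of low_panel from where it was at the start of the episode above 0.02 m or angle between low_panel's own z axis and vertical above 0.4 rad).
It also fails if it takes over 43 s, if anything falls off the work surface, if the arm or the gripper's body presses on something with over 40 N, if the wrist force passes 120 N, or if a joint passes its speed limit or range.

ROBOT

A 6-joint arm with a two-finger parallel gripper is mounted at the origin on the work surface. World frame = base frame: x ahead of the robot, y to its left, z up, the work surface at z = 0. Lengths are in m, angles in degrees, forces in N, time in s.
With the tool pointing down it reaches from about 0.375 to 0.9 m from the base axis. Payload 3.1 kg.
Tool frame: the origin (TCP) lies at the very end of the fingers, on their centre line; the grasp point (between the pads) lies 19 mm behind it; z points along the fingers, y is the line along which they close (so a half turn about z gives the same grasp; the last joint's range is limited). The gripper opens to 87 mm and grips with 3 to 60 N. Pads are 19 mm wide; open, the fingers measure 117 mm over their backs; the gripper's body (75 mm by 190 mm) begins 51 mm behind the grasp point.
Start: joints at [65.174, 30.224, 82.088, -0, 67.689, -10.227], TCP at [0.157, 0.605, 0.183] pointing down, gripper open.
Joint ranges: [-176.69, 176.69], [-43.24, 126.21], [12.49, 139.97], [-82, 262], [0, 151.66], [-163.58, 163.58]. Speed limits (degrees/s): [159.86, 159.86, 180, 180, 180, 180].

INTERFACE

Orientations are given as a 3x3 rotation matrix whose columns are the frame's x, y, z axes.
In Python, from rig import * gives the robot as it stands.
- The arm moves only by the tool jog_arm, never from a script. Its arguments are lists of equal length, an entry for each row: "delta_pos": the shift along the world's x, y, z in cm, a list of three; "turn": the turn about the world's z in degrees; "grip": the closure, from 0 (fully open) to 1 (shut). In form: {"delta_pos": [[x, y, z], ...], "turn": [turn, ...], "grip": [grip, ...]}. A call has 1 to 12 rows; each row is the pose to reach, as a shift and turn from the pose commanded when the call began; what a row does not reach only later rows make up. A row lasts 1/8 s, in which the tool goes at most 62.5 mm and 10.7 degrees, less where a joint would pass 70% of its speed; a pose out of reach is approached as far as the arm can. A call with a gripper value outside its range is refused whole. The fingers move at their own pace and stop on an object; the grip force is fixed at half the most. Time passes only in rows, so rows that repeat a pose let the fingers close. It gives the time, the measured TCP pose, the force, the opening and the grip force at its end, in the units of the state.
- read_state(): the state, without advancing time (a new reading comes with each control period).
- capture(name): name is "scene" or "top" or "wrist"; returns a dict with "color" (480x640x3 uint8, blue, green, red), "fovy" (degrees; the focal length in pixels is half the picture's height over the tangent of half this angle, whatever the lens; pixels are square), "cx", "cy" (the principal point, pixels), "camera_from_world" (4x4, takes a point from world to camera coordinates). Camera axes: x right, y up, looking along -z (the intrinsics and any distortion apply to the point x, -y, -z); pixel columns grow to the right and rows downward; lengths in m; the calibration is good to about 2 mm. A picture is of the moment at which its call begins. There is no depth.
- hand_in(): hands the job in; it is judged then, once.
The state is a dict: "time_s": time; "joint_positions": joint angles; "qvel": joint speeds; "tau": joint torques, N m; "position": TCP position; "tcp_rot": TCP orientation; "force": force on the tool from outside, world axes, zero at the start; "moment": the same for the moment, N m; "opening": opening from 0.0 (shut) to 1.0 (fully open); "grasp_force": force on a finger pad.
Only numpy, scipy, OpenCV 4.12 (cv2) and the standard library are available. Lean on these libraries where they do the work, as an engineer would, in place of code of your own. Each camera call takes 0.05 s, during which the arm holds its last target. There are 200 camera calls.

## Working session

There is one attempt and no reset: what is moved stays moved. The work goes in short steps, Python scripts to look and compute and a tool call to move; the robot and the scene stay as the last step left them, time stands still between calls to the robot, and variables do not carry over. Pictures are saved under pics/ and viewed, at most 10 in all, crops included, and the job is handed in when it is done.

Besides the shell and the picture viewer there is one more tool, called after ">>>" as name(argument=value, ...), one argument or row to a line, values as JSON. jog_arm: Moves the arm, as the interface text tells. Its arguments: {"type":"object","properties":{"delta_pos":{"type":"array"},"turn":{"type":"array"},"grip":{"type":"array"}},"required":["delta_pos","turn","grip"]}

```bash
ls; mkdir -p pics; python3 - <<'E'
from rig import *
import cv2,numpy as np
for n in ("scene","top"):
    c=capture(n); cv2.imwrite(f"pics/{n}0.png",c["color"]); print(n,c["fovy"],c["cx"],c["cy"],[k for k in c]); print(np.round(c["camera_from_world"],4).tolist())
s=read_state(); print(s["position"],s["tcp_rot"],s["time_s"])
E
```

```text
pics
scene 50.224093717734746 317.3929964160398 239.96120794324764 ['color', 'fovy', 'cx', 'cy', 'camera_from_world']
[[0.2542, 0.967, -0.017, -0.1614], [-0.6891, 0.1934, 0.6984, 0.3196], [0.6786, -0.1658, 0.7155, -1.3263], [0.0, 0.0, 0.0, 1.0]]
top 55.102790926848535 316.49883835079913 233.8420827873348 ['color', 'fovy', 'cx', 'cy', 'camera_from_world']
[[0.0754, -0.9971, -0.0058, -0.0059], [0.974, 0.0724, 0.2148, -0.5324], [-0.2138, -0.0218, 0.9766, -0.8499], [0.0, 0.0, 0.0, 1.0]]
[0.15719702 0.60416416 0.18178179] [[-9.67726406e-01  2.52001958e-01 -7.85390390e-04]
 [ 2.52002984e-01  9.67724851e-01 -1.76330319e-03]
 [ 3.15685943e-04 -1.90431578e-03 -9.99998137e-01]] 0.1
```

View pics/scene0.png

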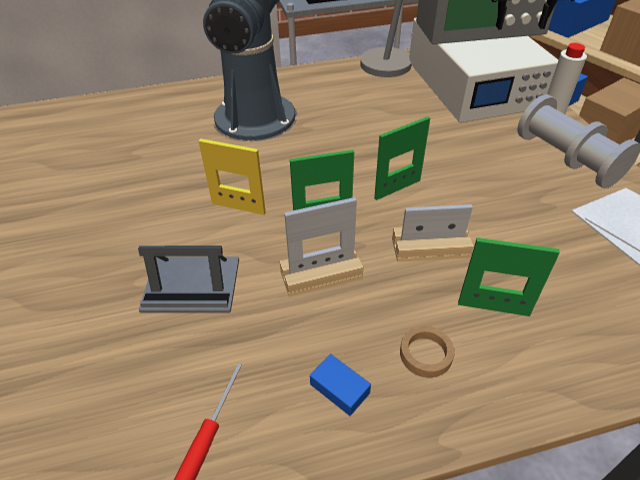

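View pics/top0.png

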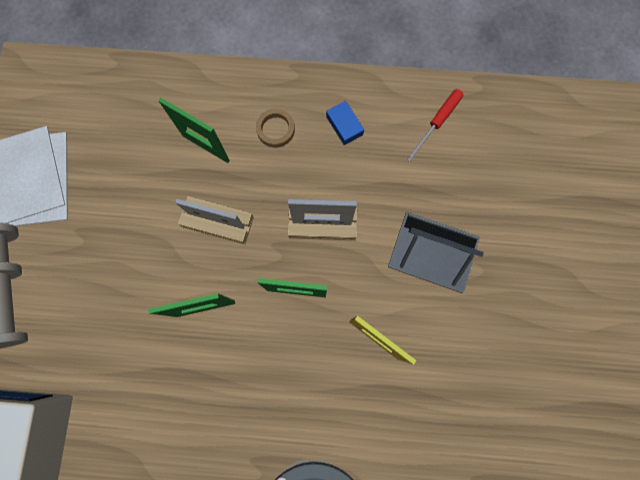

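Candidates: the bare aluminium tall panel at scene (320,240) / top (322,212). The low bare panel is at scene (437,223) / top (210,215). Green look-alikes are at scene (322,180), (403,158) and (508,277), and a yellow one at (232,177). The tall bare one in the plywood block is my choice. The rack is at scene (188,280) / top (435,250). Next I take close crops with a grid scale.

```bash
python3 - <<'E'
import cv2
def crop(src,x0,y0,w,h,k,out):
    im=cv2.resize(cv2.imread(src)[y0:y0+h,x0:x0+w],None,fx=k,fy=k,interpolation=cv2.INTER_CUBIC)
    for i in range(0,w,10):
        cv2.line(im,(i*k,0),(i*k,6 if (x0+i)%50 else 18),(0,255,255),1)
        if (x0+i)%20==0: cv2.putText(im,str(x0+i),(i*k,28),0,.35,(0,255,255),1)
    for i in range(0,h,10):
        cv2.line(im,(0,i*k),(6,i*k),(0,255,255),1)
        if (y0+i)%20==0: cv2.putText(im,str(y0+i),(8,i*k+4),0,.35,(0,255,255),1)
    cv2.imwrite(out,im)
crop("pics/scene0.png",130,190,250,130,3,"pics/sA.png")
crop("pics/top0.png",280,190,210,110,3,"pics/tA.png")
a,b=cv2.imread("pics/sA.png"),cv2.imread("pics/tA.png")
E
```

```text
(no output)
```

View pics/sA.png

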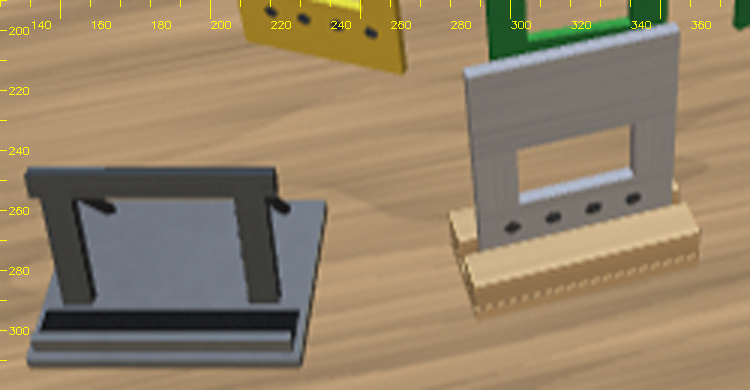

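View pics/tA.png

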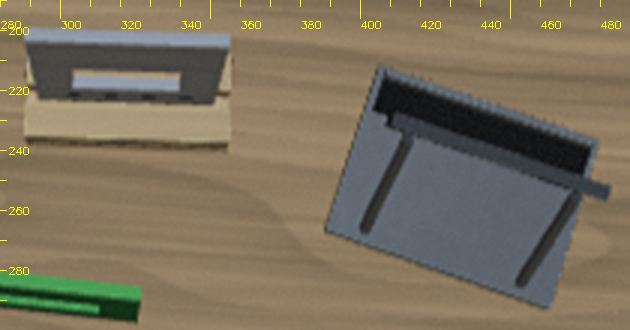

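The crops confirm the choice: the bare aluminium panel with a window, top edge scene (285,214)-(355,199) and top (289,202)-(357,204). The rack's lip faces away from the arm, and its back bar runs in the top view from (410,227) to (483,251). Now I fit the poses.

```bash
cat > h.py <<'E'
import numpy as np
from scipy.optimize import least_squares
K={"scene":(50.224093717734746,317.393,239.961,[[0.2542,0.967,-0.017,-0.1614],[-0.6891,0.1934,0.6984,0.3196],[0.6786,-0.1658,0.7155,-1.3263]]),
"top":(55.102790926848535,316.4988,233.8421,[[0.0754,-0.9971,-0.0058,-0.0059],[0.974,0.0724,0.2148,-0.5324],[-0.2138,-0.0218,0.9766,-0.8499]])}
def proj(cam,P):
    f,cx,cy,M=cam if not isinstance(cam,str) else K[cam]
    c=np.array(M)[:3]@np.append(P,1); F=240/np.tan(np.radians(f/2))
    return np.array([cx+F*c[0]/-c[2],cy-F*c[1]/-c[2]])
def body(p,l):
    c,s=np.cos(p[2]),np.sin(p[2]); return np.array([p[0]+c*l[0]-s*l[1],p[1]+s*l[0]+c*l[1],l[2]])
def fit(obs,p0):
    r=lambda p:np.concatenate([proj(c,body(p,l))-uv for c,l,uv in obs])
    s=least_squares(r,p0,loss="soft_l1"); return s.x,r(s.x).reshape(-1,2)
E
python3 - <<'E'
from h import *
S=lambda x,y:np.array([130+x/3,190+y/3]); T=lambda x,y:np.array([280+x/3,190+y/3])
pan=[("scene",(0,-.06,.17),S(466,72.5)),("scene",(0,.06,.17),S(676,27)),("top",(0,.06,.17),T(26,37)),("top",(0,-.06,.17),T(230,41))]
x,r=fit(pan,[.5,0,0]); print("panel",x[:2].round(4),np.degrees(x[2]).round(2)); print(r.round(1).tolist())
rk=[("scene",(-.0246,-.07,.1038),S(27,170)),("scene",(-.0246,.07,.1038),S(275,169)),
("top",(-.0246,.07,.1038),T(390,112)),("top",(-.0246,-.07,.1038),T(610,184)),
("top",(-.093,.08,.012),T(326,231)),("top",(-.093,-.08,.012),T(549,308)),("scene",(-.093,.08,.012),S(326,203)),
("top",(.028,.08,.022),T(378,66)),("top",(.028,-.08,.022),T(597,140)),
("scene",(.028,-.08,.0),S(28,366)),("scene",(.028,.08,.0),S(301,366))]
x,r=fit(rk,[.45,-.2,-.3]); print("rack",x[:2].round(4),np.degrees(x[2]).round(2)); print(r.round(1).tolist())
E
```

```text
panel [0.5637 0.0261] 2.72
[[-1.3, -0.2], [-0.4, -0.9], [-0.9, -0.8], [-0.4, -0.4]]
rack [ 0.5527 -0.2161] -15.26
[[-1.2, 1.2], [-0.7, 1.1], [0.6, -0.3], [-0.3, 0.3], [-1.3, -0.5], [0.1, 0.2], [-0.1, -3.1], [-0.2, -0.8], [1.7, -0.2], [1.1, -1.6], [1.1, -1.8]]
```

>>> jog_arm(
  delta_pos=[
    [2,0,4],
    [6,-4,5],
    [10,-9,5],
    [14,-14.5,5],
    [18,-20,5],
    [22,-26,5],
    [26,-32,5],
    [30,-38,5],
    [33.5,-44,5],
    [36.5,-49.5,5],
    [39,-54.5,5],
    [40.6,-57.8,5],
  ],
  turn=[0,-6,-13,-20,-27,-34,-41,-48,-55,-62,-68,-72.7],
  grip=[0,0,0,0,0,0,0,0,0,0,0,0],
)

```text
time_s: 1.6
position: [0.5568, 0.0391, 0.2323]
tcp_rot: [[-0.044, 0.999, -0.0], [0.999, 0.044, 0.0], [0.0, -0.0, -1.0]]
force: [0.3, 1.3, 0.1]
opening: 1.0
grasp_force: 0.0
```

```bash
python3 - <<'E'
from rig import *
import cv2,numpy as np
s=read_state(); print(s["time_s"],s["position"],s["tcp_rot"][:,1],s["force"])
c=capture("wrist"); cv2.imwrite("pics/w1.png",c["color"]); print(c["fovy"],c["cx"],c["cy"],np.round(c["camera_from_world"],4).tolist())
print(read_state()["position"])
E
```

```text
1.6 [0.55678647 0.03909837 0.23231554] [ 9.99031316e-01  4.40027042e-02 -4.37150760e-04] [0.34318366 1.29921006 0.12381343]
69.7788931135033 318.3328793984974 239.69487598918857 [[0.999, 0.0445, 0.0003, -0.559], [-0.0429, 0.9641, -0.2622, 0.0307], [-0.0119, 0.2619, 0.965, -0.4426], [0.0, 0.0, 0.0, 1.0]]
[0.56184179 0.03103837 0.23246009]
```

View pics/w1.png

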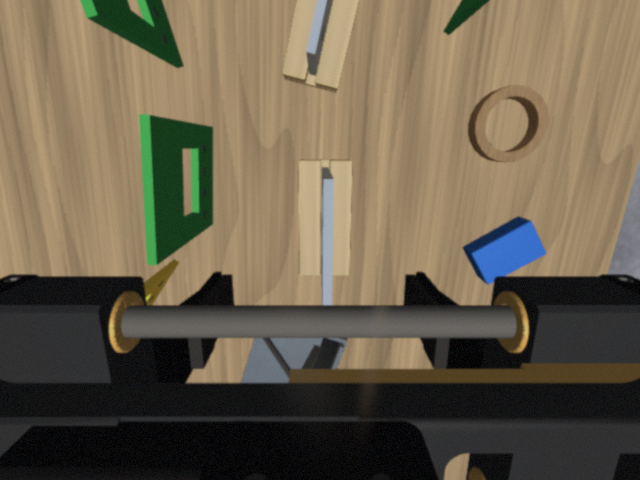

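The wrist picture shows the bare panel edge-on, a vertical strip at column 327.5 from row 179 (its +y end) to row 300, between the open fingers (tips about columns 215 and 425). I check this against the estimate.

```bash
python3 - <<'E'
from h import *
W=(69.7788931135033,318.333,239.695,[[0.999,0.0445,0.0003,-0.559],[-0.0429,0.9641,-0.2622,0.0307],[-0.0119,0.2619,0.965,-0.4426]])
M=np.array(W[3]);F=240/np.tan(np.radians(W[0]/2))
def back(u,v,z):
    d=M[:,:3].T@np.array([(u-W[1])/F,-(v-W[2])/F,-1]); o=-M[:,:3].T@M[:,3]; return o+d*(z-o[2])/d[2]
for uv in [(327.5,179),(327.5,300)]: print(back(*uv,.17).round(4))
from rig import *
s=read_state();print(s["position"],s["time_s"])
E
```

```text
[0.5626 0.0874 0.17  ]
[ 0.5678 -0.0128  0.17  ]
[0.56184179 0.03103837 0.23246009] 1.65
```

>>> jog_arm(
  delta_pos=[
    [0.2,0,0],
    [0.2,0,-2],
    [0.2,0,-6],
    [0.2,0,-9],
    [0.2,0,-10.6],
    [0.2,0,-10.6],
    [0.2,0,-10.6],
    [0.2,0,-10.6],
    [0.2,0,-10.6],
    [0.2,0,-10.6],
    [0.2,0,-10.6],
  ],
  turn=[0,0,0,0,0,0,0,0,0,0,0],
  grip=[0,0,0,0,0,0,1,1,1,1,1],
)

```text
time_s: 3.02
position: [0.5583, 0.0409, 0.1268]
tcp_rot: [[-0.047, 0.999, 0.0], [0.999, 0.047, -0.0], [-0.0, 0.0, -1.0]]
force: [-0.1, 0.5, -0.0]
opening: 0.521
grasp_force: 0.0
```

>>> jog_arm(
  delta_pos=[
    [0.35,-0.7,0],
    [0.7,-1.4,0],
    [0.7,-1.4,0],
    [0.7,-1.4,0],
    [0.7,-1.4,0],
    [0.7,-1.4,0],
    [0.7,-1.4,0],
    [0.7,-1.4,0],
    [0.7,-1.4,0],
    [0.7,-1.4,0],
  ],
  turn=[0,0,0,0,0,0,0,0,0,0],
  grip=[0.45,0.45,0.45,0.45,1,1,1,1,1,1],
)

```text
time_s: 4.28
position: [0.5652, 0.027, 0.1267]
tcp_rot: [[-0.047, 0.999, -0.0], [0.999, 0.047, 0.0], [0.0, -0.0, -1.0]]
force: [0.2, 0.7, -0.3]
opening: 0.08
grasp_force: 30.0
```

>>> jog_arm(
  delta_pos=[
    [0,0,1],
    [0,0,3],
    [0,0,6],
    [0,0,9.5],
    [0,-2,12.5],
    [0,-6,12.5],
    [-0.2,-11,12.5],
    [-0.3,-16,12.5],
    [-0.4,-20.5,12.5],
    [-0.5,-23.5,12.5],
    [-0.5,-24.5,12.5],
    [-0.5,-24.5,12.5],
  ],
  turn=[0,0,0,0,0,-3,-7,-11,-15,-18,-18,-18],
  grip=[1,1,1,1,1,1,1,1,1,1,1,1],
)

```text
time_s: 5.78
position: [0.56, -0.2178, 0.2515]
tcp_rot: [[0.264, 0.965, -0.001], [0.965, -0.264, 0.001], [0.001, -0.001, -1.0]]
force: [0.3, 0.4, -2.5]
opening: 0.082
grasp_force: 30.0
```

>>> jog_arm(
  delta_pos=[
    [0,0,0],
    [0,0,0],
  ],
  turn=[0,0],
  grip=[1,1],
)

```text
time_s: 6.02
position: [0.5603, -0.2166, 0.2517]
tcp_rot: [[0.262, 0.965, -0.0], [0.965, -0.262, 0.0], [0.0, -0.0, -1.0]]
force: [0.4, 0.0, -2.5]
opening: 0.083
grasp_force: 30.0
```

```bash
python3 - <<'E'
from rig import *
import cv2,numpy as np
c=capture("scene"); a=c["color"][170:350,110:280]
t=capture("top"); b=t["color"][170:350,370:520]
im=cv2.resize(np.hstack([a,b]),None,fx=2.5,fy=2.5,interpolation=cv2.INTER_CUBIC); cv2.imwrite("pics/c2.png",im); print(im.shape)
s=read_state(); print(s["time_s"],s["position"],s["opening"],s["grasp_force"],s["force"])
E
```

```text
(450, 800, 3)
6.125 [ 0.56036956 -0.21698568  0.25178561] 0.08352601492178156 29.996017813682556 [ 0.49068776 -0.30412672 -2.95343903]
```

View pics/c2.png

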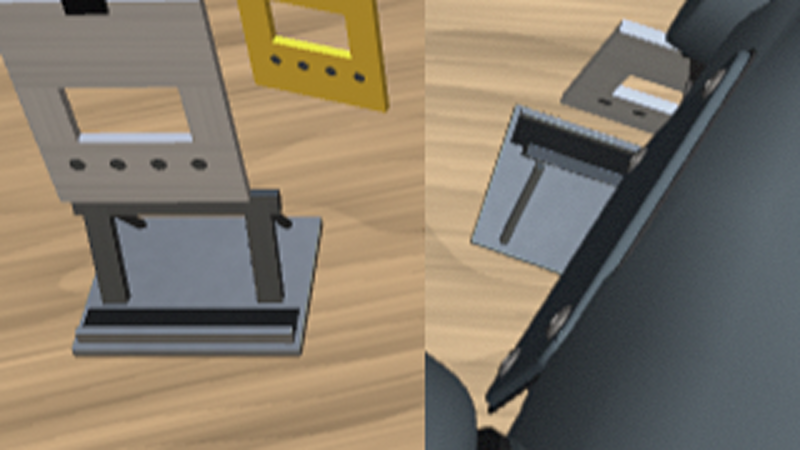

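The left half of the picture is the scene view: the held panel's bottom front edge runs from (62,203) to (248,200) in the crop, i.e. pixels (134.8,251.2)-(209.2,250). It is above and parallel to the rack. I compare that with the intended foot pose.

```bash
python3 - <<'E'
from h import *
rk=np.array([.5527,-.2161,np.radians(-15.26)])
o=[("scene",(.004,-.06,.135),np.array([134.8,251.2])),("scene",(.004,.06,.135),np.array([209.2,250.]))]
x,r=fit(o,[.56,-.217,-.26]); print(x[:2],np.degrees(x[2]),r.round(1).tolist())
c,s=np.cos(rk[2]),np.sin(rk[2]); R=np.array([[c,s],[-s,c]])
print("cam-based in rack",R@(x[:2]-rk[:2]),"tcp-based",R@(np.array([.5604,-.2170])-rk[:2]))
# scene-only refit of rack
S=lambda x,y:np.array([130+x/3,190+y/3])
r2=[("scene",(-.0246,-.07,.1038),S(27,170)),("scene",(-.0246,.07,.1038),S(275,169)),("scene",(.028,-.08,.0),S(28,366)),("scene",(.028,.08,.0),S(301,366))]
y,r=fit(r2,rk); print("rack scene",y[:2],np.degrees(y[2]),r.round(1).tolist())
E
```

```text
[ 0.56016836 -0.2161462 ] -14.671374879386711 [[-0.6, -0.2], [0.6, 0.1]]
cam-based in rack [0.00721719 0.00192109] tcp-based [0.00766539 0.00115837]
rack scene [ 0.5532833  -0.21630369] -16.78957494704623 [[-0.6, 0.7], [-0.6, 2.2], [0.9, -2.3], [0.4, -0.5]]
```

>>> jog_arm(
  delta_pos=[
    [0.2,-0.1,-2],
    [0.2,-0.1,-6],
    [0.2,-0.1,-9.5],
    [0.2,-0.1,-11],
    [0.2,-0.1,-11.6],
    [0.2,-0.1,-11.9],
    [0.2,-0.1,-12.1],
    [0.2,-0.1,-12.2],
    [0.2,-0.1,-12.2],
  ],
  turn=[0,0,0,0,0,0,0,0,0],
  grip=[1,1,1,1,1,1,1,1,1],
)

```text
time_s: 7.25
position: [0.5624, -0.2192, 0.1301]
tcp_rot: [[0.264, 0.965, 0.001], [0.965, -0.264, -0.0], [-0.0, 0.001, -1.0]]
force: [-0.2, -0.0, -2.8]
opening: 0.079
grasp_force: 30.0
```

>>> jog_arm(
  delta_pos=[
    [0,0,-0.1],
    [0,0,-0.15],
    [0,0,-0.2],
    [0,0,-0.2],
  ],
  turn=[0,0,0,0],
  grip=[1,1,1,1],
)

```text
time_s: 7.75
position: [0.5631, -0.2194, 0.1286]
tcp_rot: [[0.264, 0.965, 0.002], [0.965, -0.264, -0.001], [-0.0, 0.002, -1.0]]
force: [-0.3, 0.6, 4.2]
opening: 0.082
grasp_force: 30.0
```

The foot is on the ledge (contact 4 N up, foot at about 11 mm from the back line). I release to a loose gap and carry the top back.

>>> jog_arm(
  delta_pos=[
    [0,0,0],
    [0,0,0],
    [0,0,0],
    [-0.4,0.1,0],
    [-0.9,0.25,0],
    [-1.3,0.35,0],
    [-1.6,0.45,0],
    [-1.9,0.5,0],
    [-2.2,0.6,0],
    [-2.5,0.7,0],
    [-2.8,0.75,0],
    [-3.1,0.85,0],
  ],
  turn=[0,0,0,0,0,0,0,0,0,0,0,0],
  grip=[0.6,0.6,0.6,0.6,0.6,0.6,0.6,0.6,0.6,0.6,0.6,0.6],
)

```text
time_s: 9.25
position: [0.531, -0.2105, 0.1276]
tcp_rot: [[0.264, 0.965, -0.0], [0.965, -0.264, -0.0], [-0.0, -0.0, -1.0]]
force: [0.3, -0.8, 0.4]
opening: 0.402
grasp_force: 0.0
```

```bash
python3 - <<'E'
from rig import *
import cv2,numpy as np
c=capture("scene"); a=c["color"][170:350,110:280]
w=capture("wrist")["color"]
im=np.hstack([cv2.resize(a,(453,480),interpolation=cv2.INTER_CUBIC),w[:,140:480]]); cv2.imwrite("pics/c3.png",im); print(im.shape)
s=read_state(); print(s["time_s"],s["position"],s["opening"],s["grasp_force"],s["force"])
E
```

```text
(480, 793, 3)
9.35 [ 0.53079689 -0.21031728  0.12760786] 0.3983554818838979 0.0 [-0.05499709  0.85031378  0.67507651]
```

View pics/c3.png

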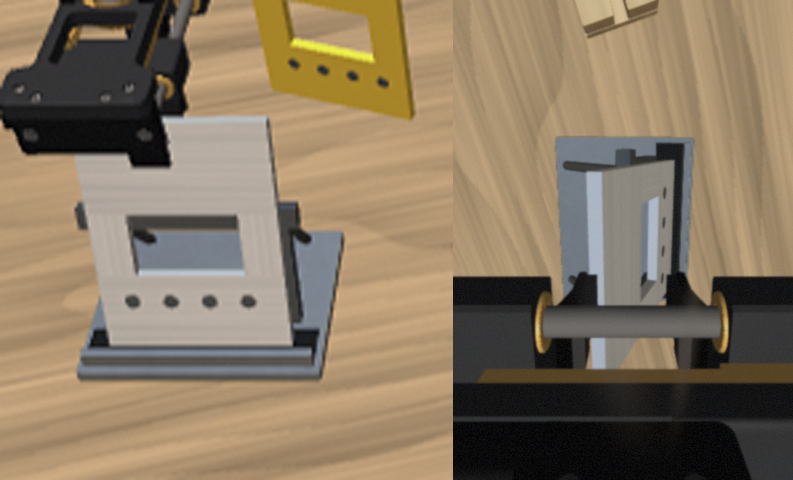

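The panel has tipped back inside the loose fingers with its foot behind the lip (crop row 345), mid-rack. In the wrist view its top edge (column 597) still sits next to the back finger, so I follow on back.

>>> jog_arm(
  delta_pos=[
    [-0.3,0.1,0],
    [-0.6,0.15,0],
    [-0.9,0.25,0],
    [-1.2,0.3,0],
    [-1.4,0.4,0],
    [-1.6,0.45,0],
    [-1.6,0.45,0],
    [-1.6,0.45,0],
  ],
  turn=[0,0,0,0,0,0,0,0],
  grip=[0.6,0.6,0.6,0.6,0.6,0.6,0.6,0.6],
)

```text
time_s: 10.35
position: [0.5154, -0.2061, 0.1277]
tcp_rot: [[0.264, 0.965, 0.0], [0.965, -0.264, -0.0], [-0.0, 0.0, -1.0]]
force: [-0.5, 0.0, 0.5]
opening: 0.401
grasp_force: 0.0
```

```bash
python3 - <<'E'
from rig import *
import cv2,numpy as np
c=capture("scene"); a=c["color"][170:350,110:280]
w=capture("wrist")["color"]
im=np.hstack([cv2.resize(a,(453,480),interpolation=cv2.INTER_CUBIC),w[:,140:480]]); cv2.imwrite("pics/c4.png",im)
s=read_state(); print(s["time_s"],s["position"],s["opening"],s["grasp_force"],s["force"])
E
```

```text
10.45 [ 0.51537003 -0.20610523  0.12767186] 0.3968340283421244 0.0 [-0.36365626  0.36133331 -0.07277654]
```

View pics/c4.png

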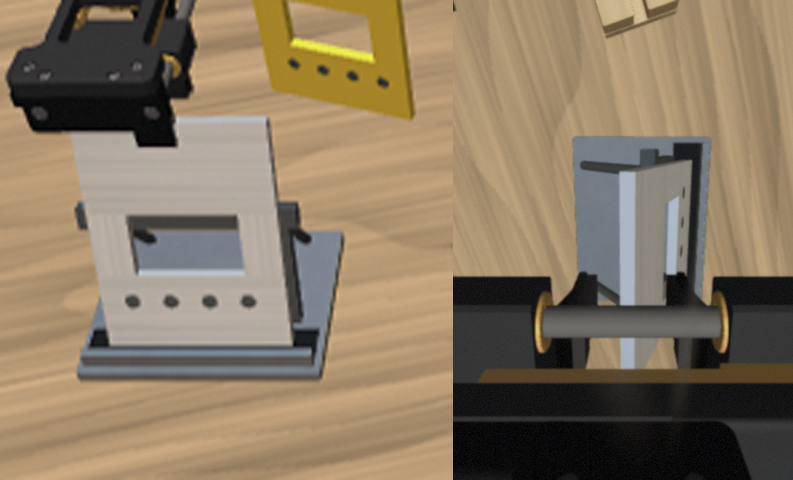

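Between the two pictures the panel did not move (bottom edge still row 345), so it rests on the rack. It is free between the fingers, with a gap on the left in the wrist view. I open fully and rise.

>>> jog_arm(
  delta_pos=[
    [0,0,0],
    [0,0,0],
    [0,0,0],
    [0,0,0.5],
    [0,0,2],
    [0,0,5],
    [0,0,9],
    [0,0,13],
    [-3,1,15],
    [-7,4,15],
    [-7,4,15],
    [-7,4,15],
  ],
  turn=[0,0,0,0,0,0,0,0,0,0,0,0],
  grip=[0,0,0,0,0,0,0,0,0,0,0,0],
)

```text
time_s: 11.95
position: [0.446, -0.1665, 0.2789]
tcp_rot: [[0.264, 0.965, 0.003], [0.965, -0.264, -0.002], [-0.001, 0.003, -1.0]]
force: [0.6, -0.4, 0.5]
opening: 0.999
grasp_force: 0.0
```

```bash
python3 - <<'E'
from rig import *
import cv2,numpy as np
c=capture("scene"); a=c["color"][160:340,110:480]
cv2.imwrite("pics/c5.png",cv2.resize(a,(740,360),interpolation=cv2.INTER_CUBIC))
s=read_state(); print(s["time_s"],s["position"],s["opening"],s["grasp_force"],s["force"])
E
```

```text
12.0 [ 0.44634297 -0.16678704  0.27864315] 0.9947718430781423 0.0 [0.53957438 0.3701363  0.90665756]
```

View pics/c5.png

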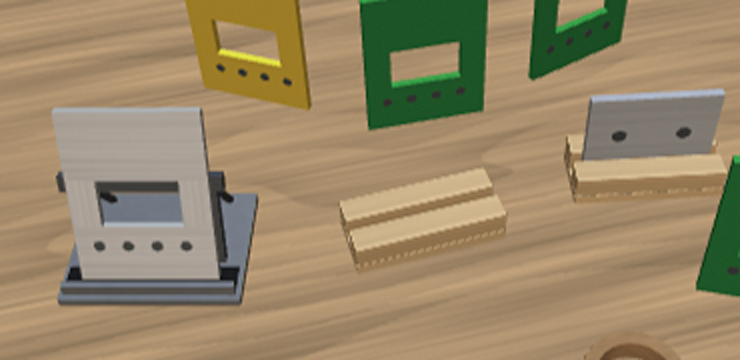

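The panel leans on the rack with its bottom edge at crop columns 82-220 against the ledge's 68-238, so it is centred and square. The low panel still stands at (655,125), and the arm is clear.

```bash
python3 -c "
from rig import *
print(hand_in())"
```

```text
the job is handed in; nothing more can be done
None
```

I handed the job in at about 12 s: the tall panel leans on the rack, its foot on the ledge behind the lip near mid-width, and the low panel is still standing in its holder; no verdict came back.

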